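# Sort fresh blood tubes onto the rocker and into the tray

### The arm

A 6-joint arm with a two-finger parallel gripper is mounted at the origin on the work surface. World frame = base frame: x ahead of the robot, y to its left, z up, the work surface at z = 0. Lengths are in mm, angles in rad, forces in N, time in s.
With the tool pointing down it reaches from about 300 to 775 mm from the base axis. Payload 14.6 kg.
Tool frame: the origin (TCP) lies on the centre line of the jaws, within the pads' length; the fingertips stand 19 mm ahead of it and the grasp point (between the pads) is the TCP (bot.tip_reach is the distance from the TCP to the fingertips, in mm); z points along the fingers, y is the line along which they close (so a half turn about z gives the same grasp; the last joint's range is limited). The gripper opens to 85 mm and grips with 20 to 120 N. Pads are 22 mm wide; open, the fingers measure 114 mm over their backs; the gripper's body (76 mm by 85 mm) begins 54 mm behind the grasp point. The pads swing forward as they close: fully open they stand 13 mm farther back than shut.
Start: joints at [-1.215, 0.3, 1.521, -0, 1.321, -0.067], TCP at [225.666, -501.562, 218.681] pointing down, gripper open.
Joint ranges: [-3.03, 3.03], [-0.79, 2.21], [0.23, 2.52], [-1.04, 4.18], [0, 3.07], [-2.55, 2.55]. Speed limits (rad/s): [2.22, 2.22, 2.57, 3.14, 3.14, 3.14].

### API

Orientations are given as a unit quaternion [w, x, y, z].
In Python, from rig import bot gives the robot as it stands. Calls block until the motion is done:
- bot.move_to(position, orientation): joint-space move of the TCP to a pose.
- bot.servo_line(position, attitude=None, speed=150, until_force=None): straight line of the TCP; attitude=None keeps the orientation; speed is the mean speed in mm/s. With until_force (N) it stops when the force on the tool has changed by that much, and returns True; else False.
- bot.move_joints(angles): joint-space move.
- bot.move_gripper(opening, grip_force=None): finger opening in mm; grip_force is the grip in N (None keeps the last); returns when the fingers have stopped.
- bot.dwell(seconds).
- bot.ik(position, orientation): joint angles nearest the present ones, or None.
- bot.read_state(): the state.
- bot.read_camera(name): name is "side" or "top" or "wrist"; returns a dict with "image" (384x512x3 uint8, blue, green, red), "depth" (384x512 float32, mm along the optical axis (not along the pixel's ray), 0 where there is no reading), "fovy" (degrees; the focal length in pixels is half the picture's height over the tangent of half this angle, whatever the lens; pixels are square), "cx", "cy" (the principal point, pixels), "eye" and "attitude" of the camera in the world; the wrist camera has in their place "mount" (4x4, takes a point from camera to tool coordinates, whose origin is the TCP and whose axes are the flange's). Camera axes: x right, y down, z forward; pixel columns grow to the right and rows downward; lengths in mm; the calibration is good to about 2 mm. A picture is of the moment at which its call begins: read the wrist's pose just before it.
A pose or a line that the arm cannot do raises bot.MotionError and nothing moves.
- bot.finish_job(): hands the job in; it is judged then, once.
The state is a dict: "clock": time; "joint_positions": joint angles; "qvel": joint speeds; "effort": joint torques, N m; "ee_pos": TCP position; "tool_rot": TCP orientation; "ft_force": force on the tool from outside, world axes, zero at the start; "moment": the same for the moment, N m; "grip_width": finger opening in mm; "grip_force": force on a finger pad.
Only numpy, scipy, OpenCV 4.12 (cv2) and the standard library are available. Lean on these libraries where they do the work, as an engineer would, in place of code of your own. Each camera call takes 0.05 s, during which the arm holds its last target. There are 200 camera calls.

### The job

Sort the fresh blood tubes lying on the mat: the three long ones must be kept mixing, so lay each in its own empty channel of the tube rocker, lengthwise and down between the ridges; the two short ones must be left to rest, so lay both flat on the floor of the shallow pulp tray, neither on top of the other. Leave the tube that is already on the rocker and the filled rack as they are.

Things in the scene. Friction and masses are not known exactly. Their poses are not given: they have to be found in the camera images.
- rocker: fixed tube rocker, off and level: aluminium platform 210 x 204 mm (x, y), rim 78 mm high. Origin under its centre on the table. Four channels along its x, centre lines at y = -69, -23, 23, 69 mm: black rubber, flat floor 74 mm above the table, between rounded ridges 184 mm long, crests 14 mm either side and 5 mm above the floor. One channel (varies) holds a tube (loaded)
- tray: fixed shallow grey-brown pulp tray, empty: 160 x 200 mm (x, y) outside plus a 12 mm flat rim all round; inside 154 x 194 mm, flat floor 4 mm above the table, walls and rim 25 mm high. Origin under its centre on the table. Rocker and tray stand on either side of the mat, either way round
- loaded: a long tube of the same make (106 mm overall, 16 mm diameter) already lying in one of the rocker's four channels, its axis 82 to 83 mm above the table; leave it there. Origin on its axis at mid-length, x axis along the tube to the cap
- long_a: long blood tube (one of three alike) on the mat, whose top is at z = 3 mm: 106 mm overall, stiff round tube 16 mm in diameter with a white label, red eight-sided cap 18 mm across flats on the last 22 mm; 22 g. Origin on its axis at mid-length (plain tube: grip here), 8 to 9 mm above what it lies on; x axis along the tube to the cap. Caps point either way. Goes to an empty rocker channel
- long_b: long blood tube (one of three alike) on the mat, whose top is at z = 3 mm: 106 mm overall, stiff round tube 16 mm in diameter with a white label, red eight-sided cap 18 mm across flats on the last 22 mm; 22 g. Origin on its axis at mid-length (plain tube: grip here), 8 to 9 mm above what it lies on; x axis along the tube to the cap. Caps point either way. Goes to an empty rocker channel
- long_c: long blood tube (one of three alike) on the mat, whose top is at z = 3 mm: 106 mm overall, stiff round tube 16 mm in diameter with a white label, red eight-sided cap 18 mm across flats on the last 22 mm; 22 g. Origin on its axis at mid-length (plain tube: grip here), 8 to 9 mm above what it lies on; x axis along the tube to the cap. Caps point either way. Goes to an empty rocker channel
- short_a: short blood tube (one of two alike) on the same mat among the long ones: 82 mm overall, stiff round tube 13 mm in diameter, white label, red eight-sided cap 15 mm across flats on the last 20 mm; 14 g. Origin on its axis at mid-length (plain tube: grip here), 6.5 to 7.5 mm above what it lies on; x axis along the tube to the cap. Goes to the tray
- short_b: short blood tube (one of two alike) on the same mat among the long ones: 82 mm overall, stiff round tube 13 mm in diameter, white label, red eight-sided cap 15 mm across flats on the last 20 mm; 14 g. Origin on its axis at mid-length (plain tube: grip here), 6.5 to 7.5 mm above what it lies on; x axis along the tube to the cap. Goes to the tray
- rack: bystander: black tube rack, 90 x 216 mm (x, y), 26 mm high, with many upright red-capped tubes 109 mm high, beyond the mat; loose, leave alone. Origin under its centre

How it is judged (in metres and radians):
At the end, for the whole second after the job is handed in: long tubes and the loaded one: each down in its own channel, axis within 8 mm of its centre line and 0.15 rad of its direction, middle within 50 mm of the rocker's, 78 to 87 mm up; short tubes level within 0.1 rad on the tray floor, axis 8 to 14.5 mm up; all released, under 20 mm/s ((y of long_a in the frame of rocker between -0.077 and -0.061 m or y of long_a in the frame of rocker between -0.031 and -0.015 m or y of long_a in the frame of rocker between 0.015 and 0.031 m or y of long_a in the frame of rocker between 0.061 and 0.077 m) and x of long_a in the frame of rocker between -0.05 and 0.05 m and z of long_a in the frame of rocker between 0.078 and 0.087 m and angle between the x axis of each of long_a, long_b, long_c, loaded and the x axis of rocker, either way round below 0.15 rad and (y of long_b in the frame of rocker between -0.077 and -0.061 m or y of long_b in the frame of rocker between -0.031 and -0.015 m or y of long_b in the frame of rocker between 0.015 and 0.031 m or y of long_b in the frame of rocker between 0.061 and 0.077 m) and x of long_b in the frame of rocker between -0.05 and 0.05 m and z of long_b in the frame of rocker between 0.078 and 0.087 m and (y of long_c in the frame of rocker between -0.077 and -0.061 m or y of long_c in the frame of rocker between -0.031 and -0.015 m or y of long_c in the frame of rocker between 0.015 and 0.031 m or y of long_c in the frame of rocker between 0.061 and 0.077 m) and x of long_c in the frame of rocker between -0.05 and 0.05 m and z of long_c in the frame of rocker between 0.078 and 0.087 m and (y of loaded in the frame of rocker between -0.077 and -0.061 m or y of loaded in the frame of rocker between -0.031 and -0.015 m or y of loaded in the frame of rocker between 0.015 and 0.031 m or y of loaded in the frame of rocker between 0.061 and 0.077 m) and x of loaded in the frame of rocker between -0.05 and 0.05 m and z of loaded in the frame of rocker between 0.078 and 0.087 m and x of short_a in the frame of tray between -0.075 and 0.075 m and y of short_a in the frame of tray between -0.095 and 0.095 m and z of short_a in the frame of tray between 0.008 and 0.0145 m and angle between each of short_a, short_b's own x axis and vertical above 1.47 rad and x of short_b in the frame of tray between -0.075 and 0.075 m and y of short_b in the frame of tray between -0.095 and 0.095 m and z of short_b in the frame of tray between 0.008 and 0.0145 m and linear speed of each of long_a, long_b, long_c, short_a, short_b, loaded below 0.02 m/s); the robot touches nothing.
It fails at once if the tube already on the rocker is shifted by more than 20 mm (distance of loaded from where it was at the start of the episode above 0.02 m).
It fails at once if the filled rack is shifted by more than 20 mm (distance of rack from where it was at the start of the episode above 0.02 m).
It also fails if it takes over 115 s, if anything falls off the work surface, if the arm or the gripper's body presses on something with over 40 N, if the wrist force passes 120 N, or if a joint passes its speed limit or range.

## Working session

There is one attempt and no reset: what is moved stays moved. The work goes in short steps, each a Python script; the robot and the scene stay as the last script left them, time stands still between calls to the robot, and variables do not carry over. Pictures are saved under pics/ and viewed, at most 14 in all, crops included, and the job is handed in when it is done.

```bash
ls; mkdir -p pics; python3 - <<'E'
from rig import bot
import cv2,numpy as np
for n in("top","side"):
    c=bot.read_camera(n); cv2.imwrite(f"pics/{n}0.png",c["image"]); np.savez(f"{n}0.npz",**c)
    print(n,c["fovy"],c["cx"],c["cy"],c["eye"],c["attitude"],(c["depth"]>0).mean())
w=bot.read_camera("wrist");print(w["mount"],w["fovy"],w["cx"],w["cy"]);s=bot.read_state();print(s["clock"],s["tool_rot"],s["ee_pos"])
E
```

```text
pics
top 57.3461847585138 253.91651695814159 189.44595180295693 [563.59497161  43.88088832 933.10262514] [ 0.02623856 -0.69665518  0.71651002 -0.02442319] 0.9959615071614584
side 46.96874313563822 261.6669567004464 187.61097854204772 [-35.91225478 755.42921266 629.58161072] [ 0.18715717 -0.31166425  0.80266771 -0.47282358] 0.9961700439453125
[[-4.38020505e-04 -9.54111644e-01 -2.99450794e-01  7.81609168e+01]
 [ 9.99999903e-01 -4.33873504e-04 -8.03360707e-05  1.35368787e+00]
 [-5.32741849e-05 -2.99450800e-01  9.54111742e-01 -1.55384037e+02]
 [ 0.00000000e+00  0.00000000e+00  0.00000000e+00  1.00000000e+00]] 58.810183635577076 254.37244881161288 188.57329142138565
0.15 [-4.46649777e-04  9.77738674e-01  2.09825837e-01 -5.78246855e-05] [ 225.59632972 -501.38906639  218.24659413]
```

```bash
python3 -c "
import cv2
i=cv2.imread('pics/top0.png');cv2.imwrite('pics/top0b.png',cv2.resize(i,(800,600),interpolation=cv2.INTER_CUBIC))"
```

```text
(no output)
```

View pics/top0b.png

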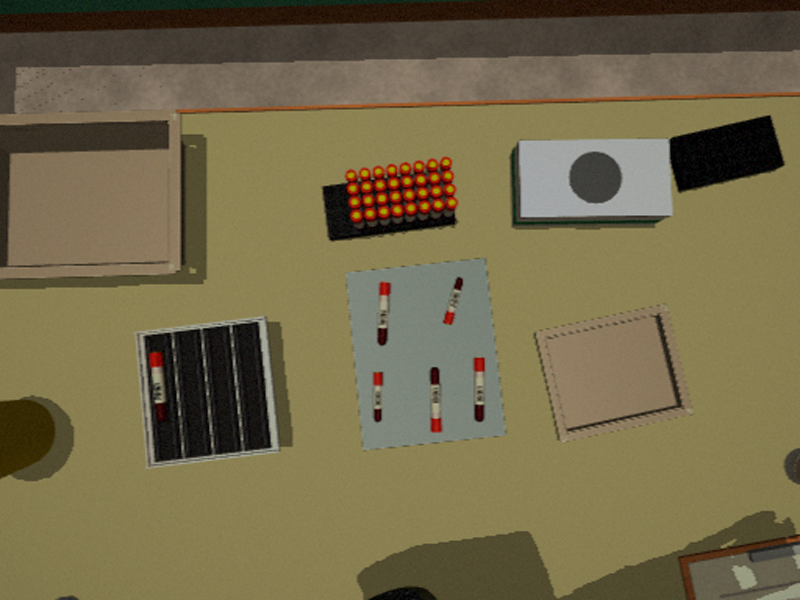

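View pics/side0.png

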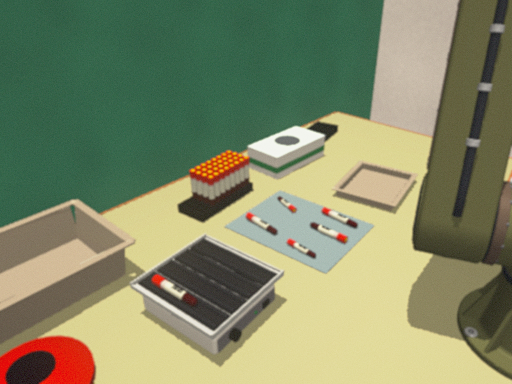

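The top view (800x600) shows:
- **Rocker:** on the left, corners near (137,332), (265,318), (278,451) and (149,467). The loaded tube is in the leftmost channel at about (157,385).
- **Long tubes:** (383,313), (435,400) and (479,389).
- **Short tubes:** (453,300) and (377,396).
- **Tray:** on the right, outer corners near (536,332), (664,306), (691,412) and (561,440).
- **Rack:** beyond the mat.

The side view shows the same layout.

```bash
cat > h.py <<'E'
import numpy as np,cv2
from scipy.spatial.transform import Rotation as R
def rot(q): return R.from_quat(np.roll(q,-1)).as_matrix()
def rays(c,uv):
    f=192/np.tan(np.radians(c["fovy"])/2); uv=np.atleast_2d(uv)
    return np.c_[(uv[:,0]-c["cx"])/f,(uv[:,1]-c["cy"])/f,np.ones(len(uv))]@c["R"].T
def at_z(c,uv,z):
    d=rays(c,uv); return c["eye"]+d*((z-c["eye"][2])/d[:,2])[:,None]
def cloud(c):
    v,u=np.mgrid[:384,:512]; P=c["eye"]+rays(c,np.c_[u.ravel(),v.ravel()])*c["depth"].ravel()[:,None]
    return P.reshape(384,512,3)
def load(n):
    c=dict(np.load(n)); c["R"]=rot(c["attitude"]); return c
E
cat > m.py <<'E'
from h import *
t=load("top0.npz");s=load("side0.npz")
K=.64
print("rocker",at_z(t,np.array([(137,332),(265,318),(278,451),(149,467)])*K,78).round(1).tolist())
print("tray",at_z(t,np.array([(536,332),(664,306),(691,412),(561,440)])*K,25).round(1).tolist())
Ps=cloud(s);P=cloud(t)
mat=np.zeros((384,512),np.uint8);cv2.fillPoly(mat,[(np.array([(350,276),(484,262),(503,434),(366,448)])*K).astype(int)],1)
hsv=cv2.cvtColor(t["image"],cv2.COLOR_BGR2HSV).astype(int);im=t["image"].astype(int)
med=np.median(im[mat>0],0)
m=((np.abs(im-med).sum(2)>70)&(mat>0)).astype(np.uint8)
n,l,st,_=cv2.connectedComponentsWithStats(m)
sm=lambda a:a
for i in range(1,n):
    if st[i,4]<40: continue
    px=np.argwhere(l==i)[:,::-1].astype(float)
    red=(im[...,2]>130)&(im[...,1]<80)&(l==i); rc=np.argwhere(red)[:,::-1].mean(0)
    ztop=np.percentile(P[l==i][:,2],[50,90])
    W=at_z(t,px,11)[:,:2]; (c,sz,a)=cv2.minAreaRect(W.astype(np.float32))
    rw=at_z(t,rc,11)[0,:2]
    # top-down z from side view in the neighbourhood
    near=np.linalg.norm(Ps[...,:2]-np.array(c),axis=2)<12
    ax=np.linalg.svd(W-W.mean(0),full_matrices=False)[2][0]; ax*=np.sign(ax@(rw-c))
    print(np.round(c,1),np.round(sz,1),"yaw",np.arctan2(ax[1],ax[0]).round(3),"ztop",ztop.round(1),"side z",np.percentile(Ps[near][:,2],[10,50,90]).round(1))
for nm,Q in(("top",P),("side",Ps)):
    for lab,ce in(("rocker",(545,300)),("tray",(540,-215)),("mat",(560,45))):
        k=np.linalg.norm(Q[...,:2]-ce,axis=2)<60; print(nm,lab,np.percentile(Q[k][:,2],[10,50,90]).round(1))
E
python3 m.py
```

```text
rocker [[580.2, 451.3, 78.0], [596.4, 251.6, 78.0], [392.0, 233.8, 78.0], [373.3, 431.7, 78.0]]
tray [[562.8, -182.8, 25.0], [599.8, -396.3, 25.0], [425.6, -429.4, 25.0], [386.4, -215.3, 25.0]]
[620.3 -49. ] [16.6 82.7] yaw 2.816 ztop [15.9 18.4] side z [ 0.9 11.  16.1]
[626.4  67.6] [18.5 58.1] yaw -0.037 ztop [19.5 22. ] side z [ 0.6 14.6 19.1]
[570.   71.7] [18.4 44.5] yaw nan ztop [17.8 20.5] side z [ 1.8 13.9 18.6]
[499.3 -86.8] [15.7 46.6] yaw 0.007 ztop [19.8 22.6] side z [ 0.8 12.1 18.9]
[469.1 -12.8] [15.6 79.8] yaw nan ztop [18.2 21.6] side z [ 1.1 13.8 18.5]
[489.6  81.6] [13.  28.4] yaw -0.03 ztop [17.1 19.3] side z [ 1.4 12.1 16.5]
[440.  -84.5] [15.6 41.1] yaw nan ztop [17.9 20.5] side z [ 0.9 12.4 17.9]
[434.4  83. ] [13.  25.6] yaw nan ztop [14.6 17.4] side z [ 0.8  9.7 14.2]
[415.1 -12.4] [18.1 23. ] yaw -2.964 ztop [19.5 23.2] side z [ 1.6 14.4 19.8]
top rocker [ 1.8 74.7 79.3]
top tray [-0.9  3.2 24.9]
top mat [  1.6   4.6 933.1]
side rocker [70.9 73.7 77.8]
side tray [-2.7  1.7 22.7]
side mat [ 0.1  1.8 12.2]m.py:16: RuntimeWarning: Mean of empty slice.
  red=(im[...,2]>130)&(im[...,1]<80)&(l==i); rc=np.argwhere(red)[:,::-1].mean(0)
  ret = um.true_divide(
```

```bash
cat > m2.py <<'E'
from h import *
t=load("top0.npz");K=.64
im=t["image"].astype(int)
mat=np.zeros((384,512),np.uint8);cv2.fillPoly(mat,[(np.array([(350,276),(484,262),(503,434),(366,448)])*K).astype(int)],1)
med=np.median(im[mat>0],0)
m=((np.abs(im-med).sum(2)>45)&(mat>0)).astype(np.uint8)
m=cv2.morphologyEx(m,cv2.MORPH_CLOSE,np.ones((7,3),np.uint8))
n,l,st,_=cv2.connectedComponentsWithStats(m)
for i in range(1,n):
    if st[i,4]<40: continue
    px=np.argwhere(l==i)[:,::-1].astype(float)
    W=at_z(t,px,11)[:,:2]; c,sz,a=cv2.minAreaRect(W.astype(np.float32))
    ax=np.linalg.svd(W-W.mean(0),full_matrices=False)[2][0]; ax*=np.sign(ax[0])
    print(np.round(c,1),np.round(sz,1),np.arctan2(ax[1],ax[0]).round(3))
E
python3 m2.py
cat >> h.py <<'E'
def down(yaw): return [0,np.cos(yaw/2),np.sin(yaw/2),0]
def wrist(bot,name):
    s=bot.read_state(); c=bot.read_camera("wrist"); T=np.eye(4);T[:3,:3]=rot(s["tool_rot"]);T[:3,3]=s["ee_pos"]
    M=T@c["mount"]; c["R"]=M[:3,:3];c["eye"]=M[:3,3]
    np.savez(name+".npz",image=c["image"],depth=c["depth"],fovy=c["fovy"],cx=c["cx"],cy=c["cy"],R=c["R"],eye=c["eye"],attitude=[1,0,0,0])
    cv2.imwrite(f"pics/{name}.png",cv2.resize(c["image"],(800,600),interpolation=cv2.INTER_CUBIC)); return c
def wload(n):
    return dict(np.load(n+".npz"))
E
python3 - <<'E'
from rig import bot
from h import *
for p,n in(((520,20,260),"wmat"),((485,342,300),"wrock")):
    bot.move_to(p,down(np.pi+.087)); wrist(bot,n); s=bot.read_state(); print(s["clock"],s["ee_pos"],s["joint_positions"])
E
```

```text
[620.4 -48.8] [19.7 82.6] -0.303
[601.6  69.2] [ 21.9 108.1] -0.089
[472.3 -85.7] [ 20.9 105.7] -0.029
[456.3 -13.3] [ 20.6 105.8] -0.016
[462.7  82.3] [18.3 82.3] -0.028
2.35 [520.03890259  19.36646565 259.92903345] [-3.31575732e-02  2.03876563e-01  1.54445021e+00 -1.62252771e-05
  1.39334035e+00 -1.68936777e+00]
3.6417 [485.59921911 340.81341215 299.90859984] [ 5.50297556e-01  3.54090899e-01  1.26347028e+00 -1.59109395e-04
  1.52422567e+00 -1.10586380e+00]
```

View pics/wrock.png

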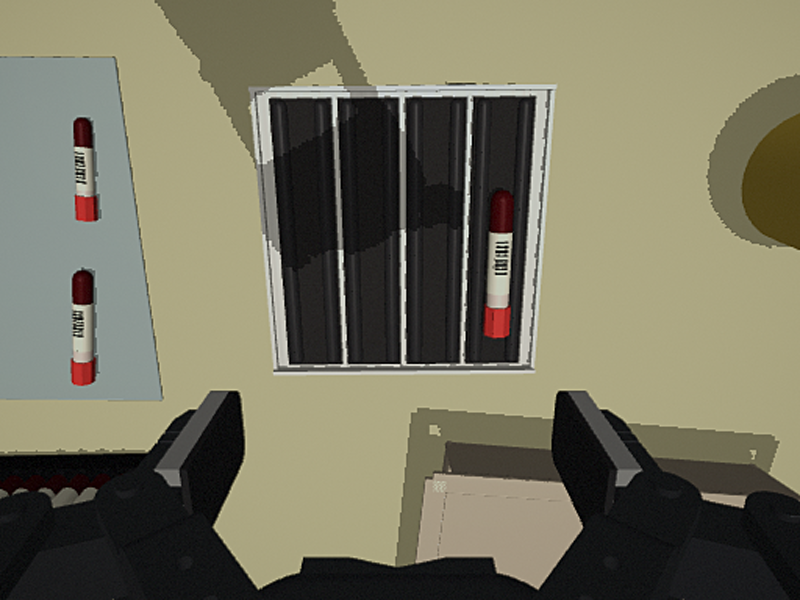

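View pics/wmat.png

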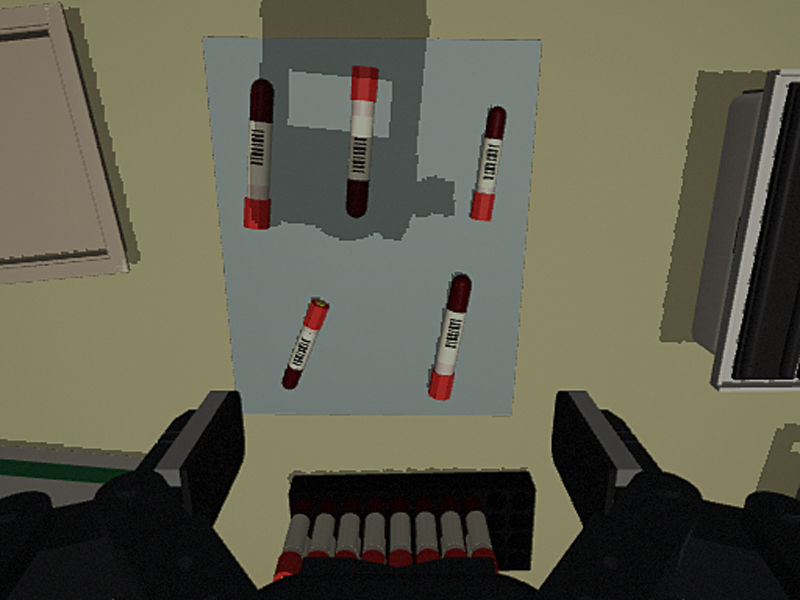

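The wrist view of the rocker shows white strips between the channels: (334,97)-(345,364), (401,97)-(404,364) and (467,97)-(463,364). The loaded tube is in the right-hand channel at about (498,265). The wrist view of the mat shows five tubes: longs at about (260,155), (361,142) and (450,337), shorts at about (488,164) and (305,344).

```bash
python3 - <<'E'
from h import *
k=.64
c=wload("wrock")
for z in(75,78):
    g=at_z(c,np.array([(334,97),(345,364),(401,97),(404,364),(467,97),(463,364)])*k,z)
    print(z,g[:,:2].round(1).tolist())
print("corners",at_z(c,np.array([(250,88),(556,85),(535,372),(274,372)])*k,78)[:,:2].round(1).tolist())
print("loaded",at_z(c,np.array([(501,192),(497,336)])*k,82)[:,:2].round(1))
P=cloud(c);print("z channel",[np.median(P[int(200*k),int(u*k)-4:int(u*k)+4,2]).round(1) for u in(305,370,435)])
c=wload("wmat");t=load("top0.npz")
# ends (dark end, cap end) in the wrist view; two-view axis height via triangulation with the top centres
W=np.array([(261,80),(257,228),(365,68),(356,216),(497,107),(482,219),(318,300),(290,388),(461,275),(440,398)])*k
g=at_z(c,W,11)[:,:2]
for a,b in zip(g[::2],g[1::2]): 
    d=a-b; d*=np.sign(d[0]); print(((a+b)/2).round(1),np.hypot(*d).round(1),np.arctan2(d[1],d[0]).round(3))
P=cloud(c)
for a,b in zip(W[::2],W[1::2]):
    m=((a+b)/2).astype(int); q=P[m[1]-2:m[1]+3,m[0]-2:m[0]+3,2]; print("ztop",np.median(q).round(1))
E
```

```text
75 [[395.6, 289.7], [590.5, 308.0], [391.8, 334.5], [586.6, 353.9], [388.0, 378.6], [582.7, 399.8]]
78 [[395.7, 290.1], [589.1, 308.2], [391.9, 334.5], [585.2, 353.8], [388.2, 378.2], [581.3, 399.3]]
corners [[394.9, 234.4], [375.7, 435.9], [583.3, 456.0], [600.6, 253.5]]
loaded [[447.8 408.9]
 [554.4 421.3]]
z channel [np.float64(74.3), np.float64(74.1), np.float64(73.7)]
[475.3 -87.6] 106.1 -0.021
[460.4 -13.7] 104.5 0.001
[466.4  82.2] 80.9 -0.0
[622.4 -50. ] 82.6 -0.249
[606.6  69.2] 109.1 -0.043
ztop 20.2
ztop 20.1
ztop 16.7
ztop 17.4
ztop 19.7
```

```bash
cat > pp.py <<'E'
from rig import bot
from h import *
RC,RY=np.array([488,344.]),.094
TC,TY=np.array([493.6,-306.]),.182
def off(C,Y,x,y): return C+[x*np.cos(Y)-y*np.sin(Y),x*np.sin(Y)+y*np.cos(Y)]
def go(p,y,z): bot.move_to([*p,z],down(np.pi+y))
def transfer(src,sy,zp,dst,dy,zd,hov=145,op=45,rel=32):
    bot.move_gripper(op); go(src,sy,hov); bot.servo_line([*src,zp],speed=120)
    bot.move_gripper(0,25); s=bot.read_state(); print("grip",s["grip_width"],s["grip_force"])
    bot.servo_line([*src,hov],speed=200); go(dst,dy,hov)
    print("hold",bot.read_state()["grip_width"])
    bot.servo_line([*dst,zd],speed=80); s=bot.read_state(); print("place",s["ee_pos"].round(1) if hasattr(s["ee_pos"],"round") else s["ee_pos"],s["ft_force"])
    bot.move_gripper(rel); bot.dwell(.2); bot.servo_line([*dst,hov],speed=200); print("t",bot.read_state()["clock"])
E
python3 - <<'E'
from pp import *
for y in(-40,40): print(bot.ik([*off(TC,TY,0,y),26],down(np.pi+TY)))
transfer(np.array([458.5,-13.5]),-.008,25.5,off(RC,RY,0,-23),RY,99.5)
go(RC-[0,0],RY,300); wrist(bot,"w1")
E
```

```text
[-6.63856306e-01  6.41693248e-01  1.50390651e+00 -4.44089210e-16
  9.95992895e-01 -2.41665263e+00]
[-5.67553998e-01  5.44064355e-01  1.66882630e+00 -4.44089210e-16
  9.28701995e-01 -2.32035032e+00]
grip 0.03474215563539512 0.0
hold -0.12503737906146764
place [490.3 321.2  99.7] [ 0.28179489 -0.93790676 -0.31995973]
t 10.9167
```

View pics/w1.png

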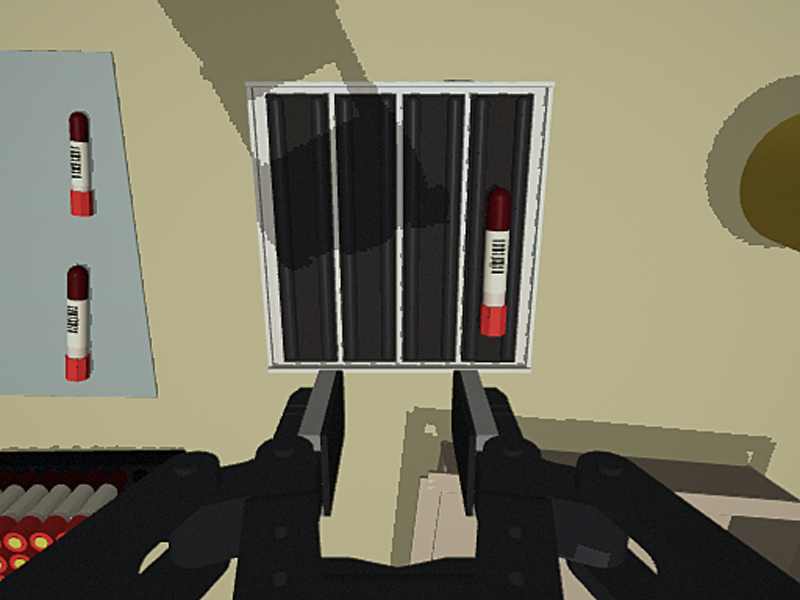

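The fingers shut on nothing and the rocker is unchanged. I'll look at the mat.

```bash
python3 - <<'E'
from pp import *
print(bot.tip_reach)
go([458.5,-13.5],0,150);wrist(bot,"w2"); s=bot.read_state();print(s["ee_pos"],bot.tip_reach)
E
```

```text
19.0
[459.01023977 -12.88078884 150.32806765] 19.0
```

View pics/w2.png

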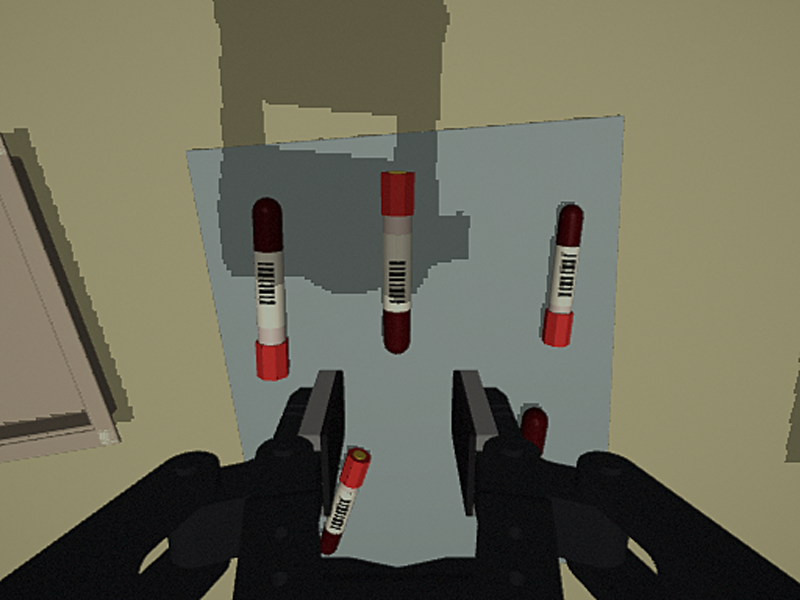

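The tube is still centred between the fingers at (397,262), so the tips didn't reach low enough. I'll measure the fingertip height from depth.

```bash
python3 - <<'E'
from h import *
c=wload("w2");P=cloud(c)
for u,v in((331,378),(330,400),(466,378),(470,400),(325,430)):
    print(u,v,P[int(v*.64),int(u*.64)].round(1))
for u,v in((397,190),(397,230),(397,262),(397,330)): print(u,v,P[int(v*.64)-1:int(v*.64)+2,int(u*.64)-1:int(u*.64)+2].reshape(-1,3).mean(0).round(1))
g=at_z(c,np.array([(397,172),(397,354)])*.64,11.5);print(g)
E
```

```text
331 378 [450.  -32.4 172. ]
330 400 [449.8 -30.7 185.5]
466 378 [449.6   5.2 172.8]
470 400 [449.7   4.4 185.7]
325 430 [449.7 -30.1 199.5]
397 190 [415.5 -13.9  21.2]
397 230 [437.4 -13.9  19.9]
397 262 [454.9 -13.9  19.7]
397 330 [495.7 -13.9  19.3]
[[407.49535017 -13.79496128  11.5       ]
 [514.40462109 -13.78585346  11.5       ]]
```

Depth suggests the tips stand behind the TCP rather than ahead of it. A touch on bare mat will settle that.

```bash
python3 - <<'E'
from pp import *
p=[480,35]
go(p,0,100)
for w in(16,36):
    bot.servo_line([*p,70]);bot.move_gripper(w)
    hit=bot.servo_line([*p,-20 if w==16 else -20],speed=25,until_force=4)
    s=bot.read_state();print(w,hit,s["ee_pos"],s["grip_width"],s["ft_force"])
bot.servo_line([*p,120]);print(bot.read_state()["clock"])
E
```

```text
16 True [480.04704359  34.9843173   -9.31205639] 16.348169162847235 [-2.15384172  0.17604178  8.98939052]
36 True [480.06053108  34.99234403 -10.59447459] 35.778847090549334 [-2.02216439 -0.24739836  8.32097789]
21.7667
```

The real fingertips are about 12 mm behind the reported TCP (contact at TCP z = -9.3 on the mat at z = 3), so I'll use that.

```bash
python3 - <<'E'
from pp import *
transfer(np.array([460,-13.7]),-.005,-5.8,off(RC,RY,0,-23),RY,68.2,hov=115)
go(RC,RY,280); wrist(bot,"w3")
E
```

```text
grip 14.671257174528764 26.25724285840988
hold 14.740730308664022
place [490.1 321.1  67.7] [-0.01794208  0.40471395  0.35365098]
t 27.5167
```

View pics/w3.png

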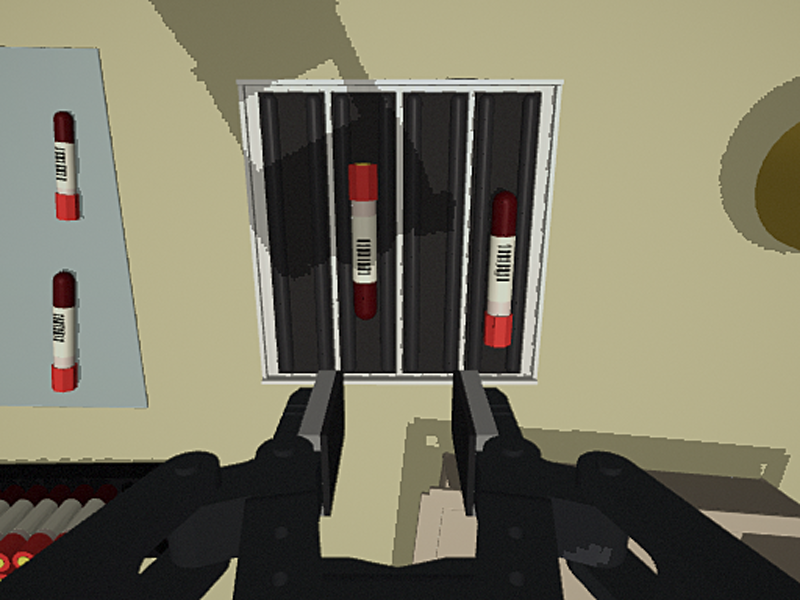

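The tube lies well centred in its channel, from (363,165) to (366,320). Next are the other two long tubes, then both short ones.

```bash
python3 - <<'E'
from pp import *
def tr(*a,**k):
    transfer(*a,hov=115,**k)
    w=bot.read_state()
tr(np.array([604.5,69.2]),-.066,-5.8,off(RC,RY,0,23),RY,68.2)
tr(np.array([474,-86.8]),-.025,-5.8,off(RC,RY,0,-69),RY,68.2)
tr(np.array([464.8,82.2]),-.014,-6.8,off(TC,TY,0,40),TY,-4.8)
tr(np.array([621.5,-49.4]),-.27,-6.8,off(TC,TY,0,-40),TY,-4.8)
go([400,-250],0,300)
bot.move_to([480,20,330],down(np.pi))
for n in("top",):
    c=bot.read_camera(n); cv2.imwrite("pics/top1.png",cv2.resize(c["image"],(800,600),interpolation=cv2.INTER_CUBIC)); np.savez("top1.npz",**c)
print(bot.read_state()["clock"])
E
```

```text
grip 14.847448018028997 26.073290705680847
hold 14.884928556618343
place [485.8 366.8  67.7] [-0.0513077   0.52483007 -0.37346062]
t 34.9583
grip 15.013803485992979 26.248165369033813
hold 14.932321078548348
place [494.4 275.3  67.8] [0.57145763 0.20180046 0.51789674]
t 42.1667
grip 11.355635840034758 25.41416198015213
hold 11.683087048160663
place [ 486.6 -266.8   -4.3] [0.1588305  0.09935991 0.7988259 ]
t 49.8167
grip 11.781439080976648 25.425530076026917
hold 11.937209508896911
place [ 501.1 -345.5   -4.3] [-0.26803373 -0.21436271 -0.71815437]
t 57.5667
59.6333
```

View pics/top1.png

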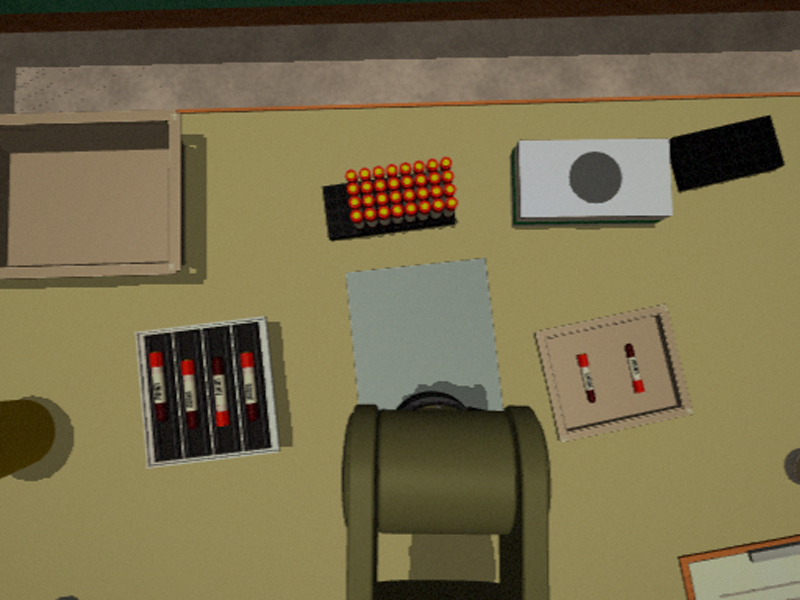

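The top view shows four tubes on the rocker and two apart in the tray. I'll take one close look at the rocker and check heights in the tray.

```bash
python3 - <<'E'
from pp import *
t=load("top1.npz");P=cloud(t)
for n,u,v in(("load",157,385),("r1",189,394),("r2",220,392),("r3",249,385),("s1",586,378),("s2",634,369)):
    q=P[int(v*.64)-14:int(v*.64)+15,int(u*.64)]; print(n,q[::4,2].round(0))
bot.move_to([*RC,280],down(np.pi+RY)); wrist(bot,"w4")
E
```

```text
load [90. 92. 92. 91. 90. 88. 90. 92.]
r1 [92. 91. 91. 88. 90. 93. 93. 90.]
r2 [90. 91. 90. 92. 90. 91. 92. 90.]
r3 [91. 91. 90. 93. 91. 91. 90. 91.]
s1 [ 5. 19. 17. 18. 17. 18. 12.  3.]
s2 [ 5. 17. 18. 19. 17. 15. 14.  4.]
```

View pics/w4.png

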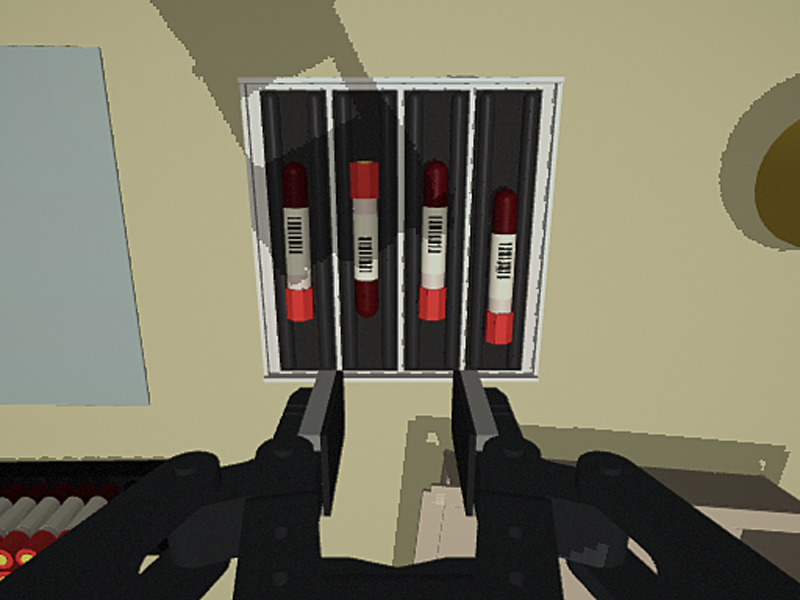

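All four tubes sit centred in their channels, with tops about 91 mm up, and both short tubes are flat in the tray, with tops about 18 mm up.

```bash
python3 -c "
from rig import bot
print(bot.finish_job())"
```

```text
the job is handed in; nothing more can be done
None
```

I handed the job in at about 61 s on the robot clock: three long tubes each in their own rocker channel, two short tubes flat and apart in the tray, and the loaded tube and rack left alone. The final images confirm this, but no verdict came back. My first grasp closed on nothing because the real fingertips are about 12 mm behind the reported TCP, not 19 mm ahead; I measured that by touch and corrected for it.

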